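# Unlock the child-safe cap of the orange cleaner bottle

### The arm

A 7-joint arm with a two-finger parallel gripper is mounted at the origin on a cart in front of the work surface, level with it; the furniture and walls round the work are solid. World frame = base frame: x ahead of the robot, y to its left, z up, the work surface at z = 0. Lengths are in m, angles in rad, forces in N, time in s.
With the tool pointing down it reaches from about 0.35 to 0.9 m from the base axis. Payload 8.1 kg.
Tool frame: the origin (TCP) lies at the very end of the fingers, on their centre line; the grasp point (between the pads) lies behind it (arm.pinch_z is the z of the grasp point in the tool frame, in m); z points along the fingers, y is the line along which they close (so a half turn about z gives the same grasp; the last joint's range is limited). The gripper opens to 85 mm and grips with 20 to 120 N. Pads are 22 mm wide; open, the fingers measure 114 mm over their backs; the gripper's body (76 mm by 85 mm) begins 54 mm behind the grasp point. The pads swing forward as they close: fully open they stand 13 mm farther back than shut.
Start: joints at [1.029, 0.434, 0.025, 1.573, -0.012, 1.134, -0.075], TCP at [0.266, -0.566, 0.231] pointing down, gripper open.
Joint ranges: [-2.62, 2.62], [-0.44, 2.09], [-1.27, 1.32], [0.08, 2.57], [-1.32, 4.46], [0.12, 2], [-2.74, 2.74]. Speed limits (rad/s): [2.22, 2.22, 3.01, 3.01, 3.14, 3.14, 3.14].

### API

Orientations are given as a unit quaternion [x, y, z, w].
In Python, from bench import arm gives the robot as it stands.
- The arm moves only by the shell command python3 -m jog 'ROWS'. ROWS is JSON, a list of rows, each a list of 7 numbers: the turn, a rotation vector about the tool's x, y, z each as a share of 2 pi rad, from -1 to 1, then the shift along the tool's x, y, z each as a share of 75 cm, from -1 to 1, then the opening, from -1 (shut) to 1 (fully open). In form: [[rx, ry, rz, tx, ty, tz, claw], ...]. A call has 1 to 12 rows; each row is the pose to reach, as a shift and turn from the pose commanded when the call began, along the tool's axes at that moment, turning the shorter way round; what a row does not reach only later rows make up. A row lasts 1/8 s, in which the tool goes at most 62.5 mm and 10.7 degrees, less where a joint would pass 70% of its speed; a pose out of reach is approached as far as the arm can. A call with a number of a shift or a turn outside -1 to 1 is refused whole. A call with a gripper value outside its range is refused whole. The fingers move at their own pace and stop on an object; the grip force is fixed at half the most. Time passes only in rows, so rows that repeat a pose let the fingers close. It gives the time, the measured TCP pose, the force, the opening and the grip force at its end, in the units of the state.
- arm.state(): the state, without advancing time (a new reading comes with each control period).
- arm.read_camera(name): name is "side" or "top"; returns the picture (480x640x3 uint8, red, green, blue); there is no depth.
- arm.calibration(name): a dict with "camera_matrix" (3x3 intrinsics, pixels), "dist" ([k1, k2, p1, p2, k3] as OpenCV has them; the pictures are not rectified), "rvec" (rotation vector, rad) and "tvec" (3), from world to camera coordinates, as OpenCV has them. Camera axes: x right, y down, z forward; pixel columns grow to the right and rows downward; lengths in m; the calibration is good to about 2 mm. A picture is of the moment at which its call begins. calibration takes no time and is no camera call.
- arm.job_done(): hands the job in; it is judged then, once.
The state is a dict: "time": time; "joints": joint angles; "qvel": joint speeds; "tau": joint torques, N m; "tool_pos": TCP position; "eef_rot": TCP orientation; "contact_force": force on the tool from outside, world axes, zero at the start; "wrist_torque": the same for the moment, N m; "opening": opening from 0.0 (shut) to 1.0 (fully open); "gripper_force": force on a finger pad.
Only numpy, scipy, OpenCV 4.12 (cv2) and the standard library are available. Lean on these libraries where they do the work, as an engineer would, in place of code of your own. Each camera call takes 0.05 s, during which the arm holds its last target. There are 200 camera calls.

### The job

Unlock the child-safe cap of the white cleaner bottle with the wide orange cap (it stands in a grey holder), so that it can be taken off later: hold the cap by its sides, press it fully down, keep it pressed and turn it anticlockwise (seen from above) by about a quarter turn, then let go so that it springs back up. Leave the cap of the other bottle, the blue one, locked as it is.

Things in the scene. Friction and masses are not known exactly. Their poses are not given: they have to be found in the camera images.
- cleaner_top (a point): Centre of the top of the ORANGE cap, the one to unlock, 145 mm over the worktop at rest. Its ribbed round shell is 44 mm wide and 35 mm tall below this point; grip its upper 20 mm, any yaw. Sprung: goes 9 mm down to a stop (3 N at first, 10 N at the stop) and rises when let go. White bottle 76 mm square, in a holder fixed to the worktop; its shoulder lies 60 mm below this point.
- cleaner_collar (a joint): Angle (rad) of the white inner collar under the orange shell: 0 to 0.15 locked, grows anticlockwise from above, stop at 1.2; it stays where left. Unpressed, the shell spins freely on it. Pressed 6 to 9 mm, the shell's lugs catch the collar's and carry it along after 0 to 20 degrees of play, at 0.12 N m: 80 to 90 degrees of pressed turn unlock it.
- descaler_top (a point): Centre of the top of the BLUE cap on the second bottle, of the same make and size as the orange one; it must stay locked. The bottles stand about 170 mm or more apart and trade places.
- descaler_collar (a joint): Angle (rad) of the inner collar under the blue shell; 0 is locked, where it must stay.

How it is judged:
By the outcome, as a careful person would: the job done as asked, in the order asked, and still so for the second after the job is handed in, with the robot touching nothing.
It also fails if it takes over 29 s, if anything falls off the work surface, if the arm or the gripper's body presses on something with over 40 N, if the wrist force passes 120 N, or if a joint passes its speed limit or range.

## Working session

There is one attempt and no reset: what is moved stays moved. The work goes in short steps, Python scripts to look and compute and a shell command to move; the robot and the scene stay as the last step left them, time stands still between calls to the robot, and variables do not carry over. Pictures are saved under pics/ and viewed, at most 10 in all, crops included, and the job is handed in when it is done.

```bash
mkdir -p pics; python3 - <<'E'
from bench import arm
import cv2
for n in("top","side"):
    cv2.imwrite(f"pics/{n}0.png",cv2.cvtColor(arm.read_camera(n),cv2.COLOR_RGB2BGR))
s=arm.state(); print(s["time"],s["tool_pos"],s["eef_rot"],arm.pinch_z,s["contact_force"])
E
```

```text
0.1 [ 0.2652798  -0.56543055  0.23058926] [ 9.76036571e-01  2.17605409e-01 -2.27511757e-04 -6.67258148e-04] -0.0187 [ 0.08120961 -0.32192735 -0.01848326]
```

View pics/top0.png

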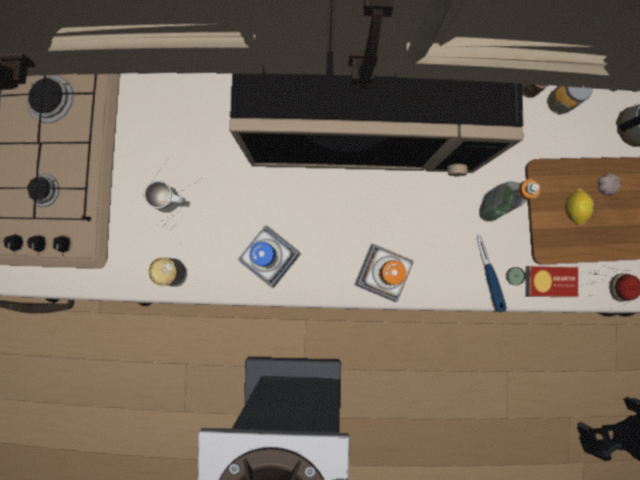

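View pics/side0.png

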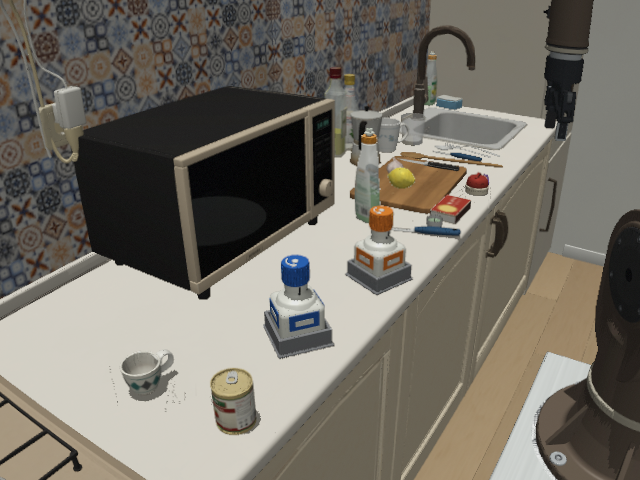

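The top view shows the orange cap on the holder at about (393,272) and the blue cap at (263,253). In the side view they are at (381,213) and (295,268). The second orange thing, at (530,188), is a spray bottle.

```bash
cat > h.py <<'E'
import cv2,numpy as np
from bench import arm
def ray(n,uv):
    c=arm.calibration(n);K=np.array(c["camera_matrix"]);R=cv2.Rodrigues(np.array(c["rvec"],float))[0]
    t=np.array(c["tvec"],float).ravel()
    p=cv2.undistortPoints(np.array([[uv]],float),K,np.array(c["dist"],float)).ravel()
    return -R.T@t, R.T@np.r_[p,1]
def onplane(n,uv,z):
    o,d=ray(n,uv);return o+d*(z-o[2])/d[2]
def blob(img,win,lo,hi):
    x0,y0,x1,y1=win;h=cv2.cvtColor(img[y0:y1,x0:x1],cv2.COLOR_RGB2HSV)
    m=cv2.inRange(h,lo,hi);n,_,st,ce=cv2.connectedComponentsWithStats(m)
    i=1+st[1:,4].argmax();return ce[i]+[x0,y0],st[i]+[x0,y0,0,0,0]
E
python3 - <<'E'
from h import *
t=cv2.cvtColor(cv2.imread("pics/top0.png"),4);s=cv2.cvtColor(cv2.imread("pics/side0.png"),4)
O=((5,150,120),(20,255,255));B=((100,120,80),(125,255,255))
for nm,c,wt,ws in(("or",O,(360,240,430,305),(360,195,405,235)),("bl",B,(235,228,290,285),(275,250,315,288))):
    ct,st=blob(t,wt,*c);cs,ss=blob(s,ws,*c)
    print(nm,ct,st,cs,ss)
    print(onplane("top",ct,.145),onplane("top",ct,.13),onplane("side",cs,.1275))
    o1,d1=ray("top",ct);o2,d2=ray("side",cs)
    k=np.linalg.lstsq(np.c_[d1,-d2],o2-o1,rcond=None)[0];print(o1+k[0]*d1,o2+k[1]*d2,o1)
E
```

```text
or [393.89719626 272.87227414] [382 261  24  23 321] [381.48       217.67142857] [370 206  23  26 350]
[ 0.49503935 -0.2233976   0.145     ] [ 0.49515937 -0.22579948  0.13      ] [ 0.49799117 -0.22996256  0.1275    ]
[ 0.49516036 -0.22581929  0.12987628] [ 0.49580084 -0.22548079  0.1298272 ] [ 0.4881978  -0.08648609  1.00002665]
bl [263.07163324 253.84813754] [250 242  25  24 349] [295.02322206 271.30624093] [281 255  28  32 689]
[0.5233622 0.0134768 0.145    ] [0.5239791  0.01523048 0.13      ] [0.52314327 0.01715125 0.1275    ]
[0.52412579 0.01564748 0.12643328] [0.52419844 0.01569397 0.12644171] [ 0.4881978  -0.08648609  1.00002665]
```

```bash
python3 -m jog '[[0,0,0,0.15,-0.09,0,1],[0,0,0,0.47,-0.282,0,1],[0,0,0,0.47,-0.282,0,1],[0,0,0,0.47,-0.282,0,1],[0,0,0,0.47,-0.282,0,1],[0,0,0,0.47,-0.282,0,1],[0,0,0,0.47,-0.282,0,1],[0,0,0,0.47,-0.282,0,1],[0,0,0,0.47,-0.282,0,1],[0,0,0,0.47,-0.282,0,1],[0,0,0,0.47,-0.282,0,1]]'
python3 - <<'E'
from h import *
im=arm.read_camera("side");print(arm.state()["joints"],arm.state()["eef_rot"])
cv2.imwrite("pics/side1.png",cv2.resize(cv2.cvtColor(im[60:300,240:560],4),None,fx=2,fy=2))
E
```

```text
time: 1.48
tool_pos: [0.4942, -0.2257, 0.2313]
eef_rot: [0.976, 0.217, -0.0, 0.0]
contact_force: [0.0, -0.3, 0.7]
opening: 0.998
gripper_force: 0.0
[ 0.43325076  0.31020139 -0.13431387  1.7643151   0.0468683   1.07023009
 -0.85083392] [ 9.76202526e-01  2.16860818e-01 -8.74706296e-05  8.05537936e-05]
```

View pics/side1.png

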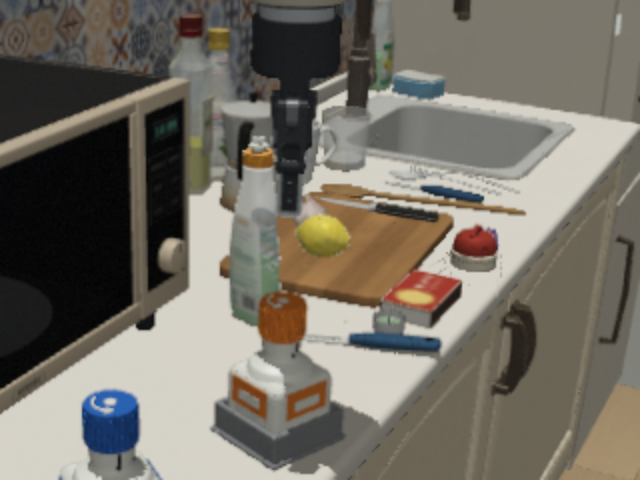

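The side view shows the gripper open and directly above the orange cap (crop (283,315)), with nothing in the way.

```bash
python3 -m jog '[[0,0,0,0.002,0,0.06,1],[0,0,0,0.002,0,0.11,1],[0,0,0,0.002,0,0.14,1],[0,0,0,0.002,0,0.159,1],[0,0,0,0.002,0,0.159,1],[0,0,0,0.002,0,0.159,-1],[0,0,0,0.002,0,0.159,-1],[0,0,0,0.002,0,0.159,-1],[0,0,0,0.002,0,0.159,-1],[0,0,0,0.002,0,0.159,-1],[0,0,0,0.002,0,0.159,-1],[0,0,0,0.002,0,0.159,-1]]'
```

```text
time: 3.02
tool_pos: [0.4962, -0.2232, 0.1123]
eef_rot: [0.976, 0.218, 0.0, -0.0]
contact_force: [-1.5, 4.8, 3.9]
opening: 0.499
gripper_force: 60.5
```

```bash
python3 -m jog '[[0,0,0,0.002,-0.003,0.004,-1],[0,0,0,0.002,-0.003,0.008,-1],[0,0,0,0.002,-0.003,0.011,-1],[0,0,0,0.002,-0.003,0.012,-1],[0,0,0,0.002,-0.003,0.012,-1],[0,0,0,0.002,-0.003,0.012,-1]]'
```

```text
time: 3.78
tool_pos: [0.4966, -0.2227, 0.1046]
eef_rot: [0.976, 0.217, 0.0, 0.001]
contact_force: [-7.2, -0.2, 19.4]
opening: 0.5
gripper_force: 62.1
```

```bash
python3 -m jog '[[0,0,-0.025,-0.001,0,0,-1],[0,0,-0.05,-0.001,0,0,-1],[0,0,-0.075,-0.001,0,0,-1],[0,0,-0.1,-0.001,0,0,-1],[0,0,-0.12,-0.001,0,0,-1]]'; python3 -c "
from bench import arm;s=arm.state();print(s['wrist_torque'])"
```

```text
time: 4.4
tool_pos: [0.4964, -0.2226, 0.1047]
eef_rot: [0.826, 0.563, 0.0, 0.001]
contact_force: [-7.0, 1.9, 18.2]
opening: 0.5
gripper_force: 62.1
[ 0.1953032   1.10852084 -0.16357889]
```

```bash
python3 -m jog '[[0,0,-0.025,0,0,0,-1],[0,0,-0.05,0,0,0,-1],[0,0,-0.075,0,0,0,-1],[0,0,-0.1,0,0,0,-1],[0,0,-0.12,0,0,0,-1],[0,0,-0.12,0,0,0,-1]]'; python3 -c "
from bench import arm;s=arm.state();print(s['wrist_torque'])"
```

```text
time: 5.15
tool_pos: [0.4955, -0.222, 0.1042]
eef_rot: [0.562, 0.827, -0.001, 0.0]
contact_force: [-5.7, 2.9, 18.0]
opening: 0.499
gripper_force: 64.2
[ 0.1818906   2.1808898  -0.00591344]
```

```bash
python3 -m jog '[[0,0,-0.009,0,0,0,-1]]'; python3 -c "
from bench import arm;s=arm.state();print(s['wrist_torque'])"
```

```text
time: 5.28
tool_pos: [0.4954, -0.222, 0.1042]
eef_rot: [0.539, 0.842, -0.001, 0.0]
contact_force: [-6.7, 2.6, 17.2]
opening: 0.497
gripper_force: 64.2
[ 0.24666024  2.21038736 -0.76328231]
```

Torque climbed to 0.76 N m, so the collar has reached its stop. Letting go and rising.

```bash
python3 -m jog '[[0,0,0,0,0,0,1],[0,0,0,0,0,0,1],[0,0,0,0,0,0,1],[0,0,0,0,0,0,1],[0,0,0,0,0,-0.02,1],[0,0,0,0,0,-0.06,1],[0,0,0,0,0,-0.12,1],[0,0,0,0,0,-0.18,1],[0,0,0,0,0,-0.2,1],[0,0,0,0,0,-0.2,1]]'
python3 - <<'E'
from h import *
im=arm.read_camera("side");print(arm.state()["contact_force"])
c,s=blob(im,(360,190,405,235),(5,150,120),(20,255,255));print(c,s)
cv2.imwrite("pics/side2.png",cv2.resize(cv2.cvtColor(im[150:310,240:440],4),None,fx=3,fy=3))
E
```

```text
time: 6.52
tool_pos: [0.4963, -0.2217, 0.2543]
eef_rot: [0.539, 0.842, 0.0, 0.001]
contact_force: [0.2, 0.1, -1.1]
opening: 0.998
gripper_force: 0.0
[ 0.81087     0.00900743 -0.17765095]
[381.71219512 222.53658537] [373 215  19  17 205]
```

View pics/side2.png

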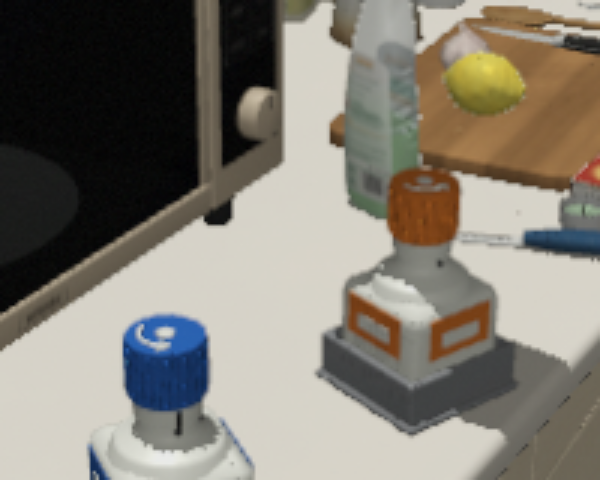

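The orange cap's top edge is back at image row 206, its resting height. The collar's black line no longer lines up with the neck mark at crop (440,262), while the blue bottle's line still does.

```bash
python3 -c "
from bench import arm;print(arm.job_done())"
```

```text
the job is handed in; nothing more can be done
None
```

I pressed the orange cap down to its stop, turned it about 90° anticlockwise until the collar hit its own stop, and let go; it sprang back to its resting height, the blue cap was never touched, and I handed the job in after about 6.6 s.

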